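Fit the spare power module into the amplifier

ROBOT

A 7-joint arm with a two-finger parallel gripper is mounted at the origin on the work surface. World frame = base frame: x ahead of the robot, y to its left, z up, the work surface at z = 0. Lengths are in m, angles in rad, forces in N, time in s.
With the tool pointing down it reaches from about 0.425 to 0.875 m from the base axis. Payload 4.7 kg.
Tool frame: the origin (TCP) lies between the finger pads; the fingertips stand 14 mm ahead of it and the grasp point (between the pads) lies 5 mm behind it; z points along the fingers, y is the line along which they close (so a half turn about z gives the same grasp; the last joint's range is limited). The gripper opens to 87 mm and grips with 3 to 60 N. Pads are 19 mm wide; open, the fingers measure 117 mm over their backs; the gripper's body (75 mm by 190 mm) begins 51 mm behind the grasp point.
Start: joints at [1.358, 0.321, -0.07, 1.45, 0.023, 1.371, -0.057], TCP at [0.146, -0.633, 0.237] pointing down, gripper open.
Joint ranges: [-2.86, 2.86], [-0.3, 2.09], [-1.38, 1.24], [0.06, 2.45], [-1.56, 4.7], [0.09, 2.05], [-2.69, 2.69]. Speed limits (rad/s): [2.57, 2.57, 3.14, 3.14, 3.14, 3.14, 3.14].

INTERFACE

Orientations are given as a rotation vector (axis times angle).
In Python, from bench import get_state, get_image, camera_params, close_job gives the robot as it stands. The module is installed in compiled form; this text tells all that it offers.
- The arm moves only by the tool arm_command, never from a script. Its argument "motion" is a list of rows, each a list of 5 numbers: the finger opening in mm, from 0 to 87, then the shift along the tool's x, y, z in mm, then the turn about the tool's z in degrees. In form: [[gripper, x, y, z, spin], ...]. A call has 1 to 5 rows; each row is the pose to reach, as a shift and turn from the pose commanded when the call began, along the tool's axes at that moment; what a row does not reach only later rows make up. A row lasts 1/12 s, in which the tool goes at most 41.7 mm and 7.16 degrees, less where a joint would pass 70% of its speed; a pose out of reach is approached as far as the arm can. A call with a gripper value outside its range is refused whole. The fingers move at their own pace and stop on an object; "newtons" is the grip in N (left out, the last holds). Time passes only in rows, so rows that repeat a pose let the fingers close. It gives the time, the measured TCP pose, the force, the opening and the grip force at its end, in the units of the state.
- get_state(): the state, without advancing time (a new reading comes with each control period).
- get_image(name): name is "side" or "top"; returns (picture, depth): 420x560x3 uint8, red, green, blue; 420x560 float32, m along the optical axis (not along the pixel's ray), 0 where there is no reading.
- camera_params(name): a dict with "intrinsics" (3x3 intrinsics, pixels), "extrinsics" (4x4, takes a point from camera to world coordinates). Camera axes: x right, y down, z forward; pixel columns grow to the right and rows downward; lengths in m; the calibration is good to about 2 mm. A picture is of the moment at which its call begins. camera_params takes no time and is no camera call.
- close_job(): hands the job in; it is judged then, once.
The state is a dict: "time": time; "joint_positions": joint angles; "qd": joint speeds; "joint_torque": joint torques, N m; "position": TCP position; "tool_rot": TCP orientation; "ft_force": force on the tool from outside, world axes, zero at the start; "torque": the same for the moment, N m; "grip_width": opening from 0.0 (shut) to 1.0 (fully open); "grip_force": force on a finger pad.
Only numpy, scipy, OpenCV 4.12 (cv2) and the standard library are available. Lean on these libraries where they do the work, as an engineer would, in place of code of your own. Each camera call takes 0.05 s, during which the arm holds its last target. There are 200 camera calls.

TASK

Two spare modules hang by their loop handles from the hooks of the spares stand: lift the one with the rectangular body up and off its hook and fit it, handle outwards, into the rectangular bay in the sloping panel of the amplifier. Push it fully home against the stiff connector, until its flange lies flush on the panel, then let go; leave the round-bodied module hanging on its hook.

Things in the scene. Friction and masses are not known exactly. Their poses are not given: they have to be found in the camera images.
- stand: Fixed steel stand, base plate 160 x 250 x 10 mm, origin on the table amid the hooks; x from the hooks' open ends to their posts, y along the row, z up. Two hooks at y = +65 and -65 mm: level 8 mm bars, axis 170 mm above the table, from posts at x = +64 to upturned tips at x = -34 mm, tops 190 mm above the table. A cross-bar behind joins the posts (top 174 mm); nothing is higher than the tips.
- hook_left (a point): Centre of the round upturned end (4 mm radius) of the hook at stand y = +65 mm, 186 mm above the table.
- hook_right (a point): Centre of the round upturned end (4 mm radius) of the hook at stand y = -65 mm, 186 mm above the table.
- module_center (a point): Loose module to fit, 0.22 kg, 106 mm tall, on either hook. Point: mid-height on its centre line; z up to the handle, y along its wide side. Bottom to top: rectangular body 30 (x) x 60 (y) x 50 mm, z = -53 to -3 mm (lowest 4 mm are 26 x 56); flange 46 x 76 x 6 mm, z = -3 to +3; loop handle, z = +3 to +53. It must rise over 20 mm before it can leave its hook towards the stand's -x.
- module_handle (a point): Centre of that module's rigid aluminium loop handle, 28 mm above module_center, same axes: 12 mm thick (x), 44 mm wide outside (y), 50 mm tall, bars 10 mm thick, opening 24 x 40 mm; its top bar hangs on the hook, 28 to 40 mm (centre line) from the hook's tip. The outer sides, 44 mm apart along y, can be grasped from above, clear of the hook.
- module_seat (a point): Centre of the under-face of that module's flange, 3 mm below module_center, same axes.
- round_center (a point): The other hanging module, to be left hanging: the same handle, but a round body 50 mm in diameter under a round flange 68 mm in diameter. Point: the middle of its 106 mm height.
- bay: Bay of the fixed amplifier: a hole 34 (x) x 64 (y) mm along -z, mouth bevelled 2 mm. Origin: centre of the mouth, on the grey sloping panel (170 x 220 mm), 105 mm above the table. z: the panel's outward normal, 30 degrees off vertical; x up the slope, y along the wide side. The module goes in body first along -z, either way round. Four knobs 10 mm high at x = -62 mm; else flat.
- connector (a joint): Stiff sliding connector plate inside the bay, in m: its top starts 40 to 42 mm below the mouth (0 to 0.002) and is pushed in by the module's foot; 0.010 when the module is home. It resists with about 7 N of friction and stays where it is pushed; the module's weight does not move it.
There are look-alikes about, which are no part of the job. What is shaped like the part that bears round_center but purple is not meant.

How it is judged:
By the outcome, as a careful person would: the job done as asked, in the order asked, and still so for the second after the job is handed in, with the robot touching nothing.
It also fails if it takes over 48 s, if anything falls off the work surface, if the arm or the gripper's body presses on something with over 40 N, if the wrist force passes 120 N, or if a joint passes its speed limit or range.

## Working session

There is one attempt and no reset: what is moved stays moved. The work goes in short steps, Python scripts to look and compute and a tool call to move; the robot and the scene stay as the last step left them, time stands still between calls to the robot, and variables do not carry over. Pictures are saved under pics/ and viewed, at most 10 in all, crops included, and the job is handed in when it is done.

Besides the shell and the picture viewer there is one more tool, called after "Call:" as name(argument=value, ...) on one line, values as JSON. arm_command: Moves the arm, as the interface text tells. Its arguments: {"type":"object","properties":{"motion":{"type":"array"},"newtons":{"type":"number"}},"required":["motion"]}

```bash
mkdir -p pics; cat > h.py <<'E'
import numpy as np, cv2
from bench import get_state, get_image, camera_params, close_job
from scipy.spatial.transform import Rotation as R
def cloud(name, depth):
    p=camera_params(name);K=np.array(p["intrinsics"]);T=np.array(p["extrinsics"])
    v,u=np.mgrid[:depth.shape[0],:depth.shape[1]]
    c=np.stack([(u-K[0,2])/K[0,0]*depth,(v-K[1,2])/K[1,1]*depth,depth],-1)
    w=c@T[:3,:3].T+T[:3,3]; w[depth==0]=np.nan
    return w
def shot(name,tag):
    im,d=get_image(name); np.savez(f"pics/{tag}.npz",im=im,d=d)
    cv2.imwrite(f"pics/{tag}.png",im[:,:,::-1]); return im,d
E
python3 - <<'E'
from h import *
for n in("top","side"):
    shot(n,n+"0"); p=camera_params(n); print(np.round(p["intrinsics"],1).tolist(),np.round(p["extrinsics"],3).tolist())
print(get_state())
E
```

```text
[[383.8, 0.0, 282.4], [0.0, 383.8, 200.3], [0.0, 0.0, 1.0]] [[-0.025, -0.99, 0.137, 0.376], [-0.999, 0.028, 0.016, -0.012], [-0.02, -0.137, -0.99, 1.019], [0.0, 0.0, 0.0, 1.0]]
[[493.4, 0.0, 281.5], [0.0, 493.4, 209.0], [0.0, 0.0, 1.0]] [[-0.718, -0.481, 0.502, -0.093], [-0.696, 0.495, -0.521, 0.575], [0.002, -0.724, -0.69, 0.932], [0.0, 0.0, 0.0, 1.0]]
{'time': 0.1, 'joint_positions': array([ 1.35804824,  0.32174228, -0.07008196,  1.45158076,  0.02259771,
        1.37075954, -0.05690068]), 'qd': array([-0.00036964, -0.00309133,  0.00048259, -0.002649  , -0.00174911,
        0.00094815, -0.00011358]), 'joint_torque': array([ 4.18562047e-05, -4.92570806e+01, -4.05664556e-01, -3.13398921e+01,
       -6.42509549e-02,  3.94504680e-02,  9.75168678e-05]), 'position': array([ 0.1460375 , -0.63289929,  0.23556117]), 'tool_rot': array([-3.11973287e+00, -3.55417044e-01,  4.44539794e-04]), 'ft_force': array([ 0.23157158, -0.360989  , -0.09312832]), 'torque': array([-0.00042147,  0.00659389, -0.02575206]), 'grip_force': 0.0, 'grip_width': 0.9999989982853654}
```

View pics/top0.png

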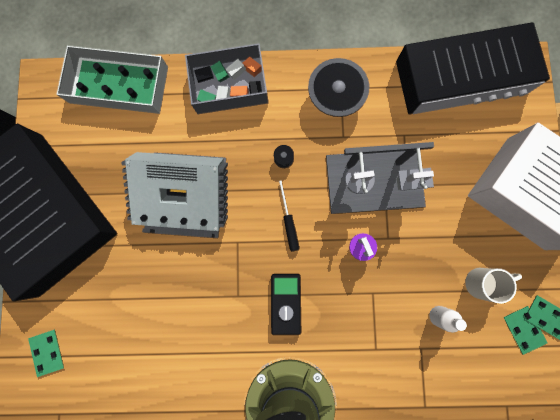

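View pics/side0.png

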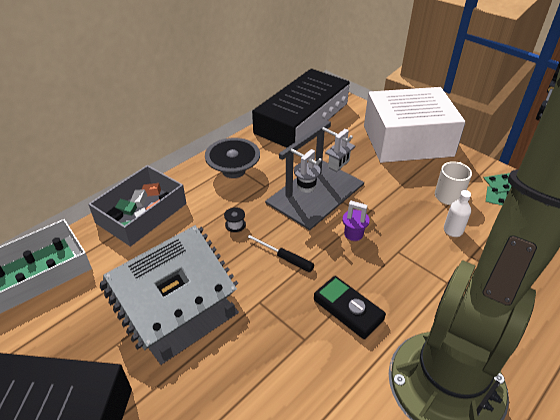

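The top view shows the amplifier at about (176,195), with its bay at (175,195), and the stand at about (375,180), with modules near (362,175) and (415,178). The side view shows the stand's modules at about (305,175), which looks round, and (340,150). I'll zoom in to tell them apart.

```bash
python3 - <<'E'
from h import *
s=np.load("pics/side0.npz");t=np.load("pics/top0.npz")
a=cv2.resize(s["im"][110:230,255:375],(400,400),interpolation=cv2.INTER_CUBIC)
b=cv2.resize(t["im"][130:220,320:440],(400,300),interpolation=cv2.INTER_CUBIC)
c=cv2.resize(t["im"][140:245,110:240],(371,300),interpolation=cv2.INTER_CUBIC)
o=np.zeros((600,800,3),np.uint8);o[:400,:400]=a;o[:300,400:]=b;o[300:600,400:771]=c
cv2.imwrite("pics/crop.png",o[:,:,::-1])
w=cloud("top",t["d"]);ws=cloud("side",s["d"])
# panel plane
for n,W,(r0,r1,c0,c1) in(("top",w,(150,235,120,230)),("side",ws,(225,335,100,240))):
    P=W[r0:r1,c0:c1].reshape(-1,3);P=P[np.isfinite(P).all(1)];P=P[(P[:,2]>.05)&(P[:,2]<.17)]
    best=None;rng=np.random.default_rng(0)
    for i in range(400):
        q=P[rng.choice(len(P),3,False)];m=np.cross(q[1]-q[0],q[2]-q[0]);l=np.linalg.norm(m)
        if l<1e-6: continue
        m/=l;k=abs((P-q[0])@m)<.003
        if best is None or k.sum()>best.sum():best=k
    Q=P[best];c0_=Q.mean(0);m=np.linalg.svd(Q-c0_)[2][2];m*=np.sign(m[2])
    print(n,"plane",c0_.round(4),m.round(3),np.degrees(np.arccos(m[2])).round(2),len(Q))
# stand points high
for n,W in(("top",w),("side",ws)):
    k=(W[...,2]>.150)&(W[...,2]<.2)&(W[...,1]<-.08)&(W[...,1]>-.42)&(W[...,0]>.45)&(W[...,0]<.72)
    print(n,k.sum());nlab,lab,st,ce=cv2.connectedComponentsWithStats(k.astype(np.uint8))
    for i in range(1,nlab):
        if st[i,4]>8:
            Q=W[lab==i];print(st[i],Q.min(0).round(3),Q.max(0).round(3),Q.mean(0).round(3))
E
```

```text
top plane [0.5248 0.2661 0.1065] [-0.496  0.052  0.867] 29.94 5105
side plane [0.5219 0.2745 0.1066] [-0.5    0.052  0.865] 30.14 6803
top 1199
[ 344  142   90   52 1199] [ 0.502 -0.342  0.15 ] [ 0.617 -0.142  0.19 ] [ 0.577 -0.244  0.173]
side 944
[279 120  74  50 944] [ 0.502 -0.341  0.15 ] [ 0.618 -0.139  0.191] [ 0.572 -0.234  0.172]
```

View pics/crop.png

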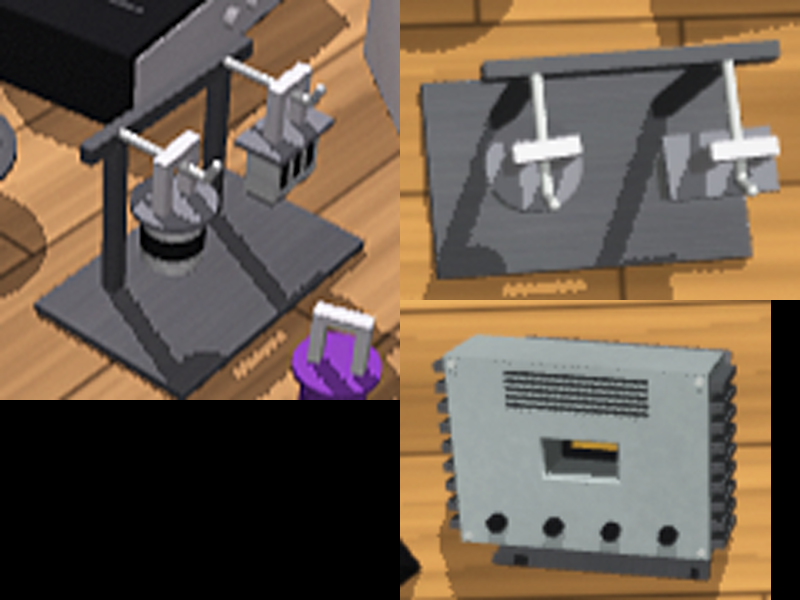

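In the crop, the round module hangs on the left hook and the rectangular one on the right, with its handle's top bar near top-image pixel (423,174). The bay mouth spans about (160–186, 188–204) in the top image.

```bash
cat >> h.py <<'E'
def ray(name,px,n,d):  # intersect pixel rays with plane n.x=d
    p=camera_params(name);K=np.array(p["intrinsics"]);T=np.array(p["extrinsics"])
    px=np.atleast_2d(px).astype(float);r=np.c_[(px[:,0]-K[0,2])/K[0,0],(px[:,1]-K[1,2])/K[1,1],np.ones(len(px))]@T[:3,:3].T
    o=T[:3,3];n=np.array(n,float);return o+r*((d-o@n)/(r@n))[:,None]
E
python3 - <<'E'
from h import *
W={};I={}
for n in("top","side"):
    z=np.load(f"pics/{n}0.npz");W[n]=cloud(n,z["d"]);I[n]=z["im"]
    w=W[n];g=I[n].min(2)
    # stand base plate: dark pixels at z~.01
    k=((w[...,2]>.004)&(w[...,2]<.016)&(I[n].max(2)<110)&(np.ptp(I[n],2)<25)&(w[...,0]>.4)&(w[...,0]<.68)&(w[...,1]<-.08)&(w[...,1]>-.4)).astype(np.uint8)
    # handle top faces
    k2=((w[...,2]>.178)&(w[...,2]<.190)&(g>150)&(w[...,1]<-.1)&(w[...,1]>-.42)&(w[...,0]>.45)&(w[...,0]<.7)).astype(np.uint8)
    nl,lab,st,ce=cv2.connectedComponentsWithStats(k2)
    for i in range(1,nl):
        if st[i,4]>12:
            v,u=np.nonzero(lab==i);P=ray(n,np.c_[u,v],[0,0,1],.184)[:,:2]
            b=cv2.minAreaRect((P*1000).astype(np.float32));print(n,"handle",st[i],np.round(b[0],1),np.round(b[1],1),round(b[2],1),W[n][v,u].mean(0).round(4))
    # crossbar direction: dark, z~.174
    k3=((w[...,2]>.168)&(w[...,2]<.18)&(I[n].max(2)<120)&(w[...,1]<-.1)&(w[...,1]>-.42)&(w[...,0]>.5)&(w[...,0]<.7))
    v,u=np.nonzero(k3);P=ray(n,np.c_[u,v],[0,0,1],.174)[:,:2];b=cv2.minAreaRect((P*1000).astype(np.float32));
    vx,vy,_,_=cv2.fitLine((P*1000).astype(np.float32),cv2.DIST_HUBER,0,.1,.1).ravel();print(n,"xbar",np.round(b[0],1),np.round(b[1],1),"dir",np.degrees(np.arctan2(vy,vx)).round(2))
    # bay: points below panel plane
    nn=np.array([-.498,.052,.866]);nn/=np.linalg.norm(nn)
    c0=np.array([.5235,.270,.1065]);s=(w-c0)@nn
    k4=((s<-.004)&(np.linalg.norm(w-c0,axis=-1)<.12)).astype(np.uint8)
    nl,lab,st,ce=cv2.connectedComponentsWithStats(k4)
    B=(160,188,187,205) if n=="top" else (150,260,195,302)
    m=np.zeros_like(k4);m[B[1]-3:B[3]+3,B[0]-3:B[2]+3]=1;k4&=m
    v,u=np.nonzero(k4);P=ray(n,np.c_[u,v],nn,c0@nn)
    ex=np.array([0,0,1.])-nn*nn[2];ex/=np.linalg.norm(ex);ey=np.cross(nn,ex)
    q=np.c_[(P-c0)@ex,(P-c0)@ey]*1000;b=cv2.minAreaRect(q.astype(np.float32))
    cc=c0+ex*b[0][0]/1000+ey*b[0][1]/1000
    print(n,"bay",len(q),np.round(b[0],1),np.round(b[1],1),round(b[2],1),"center",cc.round(4),"yaw ex",np.degrees(np.arctan2(ex[1],ex[0])).round(2))
s=get_state();print(R.from_rotvec(s["tool_rot"]).as_matrix().round(3))
E
```

```text
top handle [354 171  21   8 112] [ 543.8 -179.7] [12.1 44.6] 7.2 [ 0.544  -0.1799  0.1831]
top handle [413 171  21   7 114] [ 540.7 -309.8] [12.2 44.5] 4.2 [ 0.5409 -0.3106  0.183 ]
top xbar [ 562.6 -242.7] [ 98.4 197.1] dir -87.42
top bay 333 [-9.2 -4. ] [71.5 55.7] 87.3 center [0.5151 0.2668 0.1019] yaw ex -5.96
side handle [336 129  12   9  50] [ 539.3 -307.1] [12.5 46.7] 3.6 [ 0.5394 -0.3065  0.1839]
side handle [301 149  14  11  63] [ 542.9 -176.8] [12.9 47.1] 7.1 [ 0.5427 -0.1764  0.1841]
side xbar [ 561.4 -238.8] [102.5 206.5] dir -87.27
side bay 491 [-12.5 -12.3] [ 51.6 104.3] 0.7 center [0.5115 0.2589 0.1003] yaw ex -5.96
[[ 0.974  0.225 -0.   ]
 [ 0.225 -0.974  0.002]
 [-0.    -0.002 -1.   ]]
```

```bash
python3 - <<'E'
from h import *
t=np.load("pics/top0.npz");s=np.load("pics/side0.npz")
w=cloud("top",t["d"]);print("white box max z",np.nanpercentile(w[120:270,470:560,2],99), "mug/bottle", np.nanpercentile(w[265:340,425:520,2],99.5))
# bay crops 150..198 x 180..212 ; scale 16/ 8
a=cv2.resize(t["im"][180:212,150:198],(800,533)[:2],interpolation=cv2.INTER_NEAREST)[:300*2]
a=cv2.resize(t["im"][182:212,151:196],(450,300),interpolation=cv2.INTER_CUBIC)
b=cv2.resize(s["im"][258:308,142:202],(360,300),interpolation=cv2.INTER_CUBIC)
o=np.zeros((300,810-10,3),np.uint8);o[:,:450]=a;o[:,450:800]=b[:,:350]
cv2.imwrite("pics/bay.png",o[:,:,::-1])
E
```

```text
white box max z 0.1321672792192446 mug/bottle 0.12957214189073576
```

View pics/bay.png

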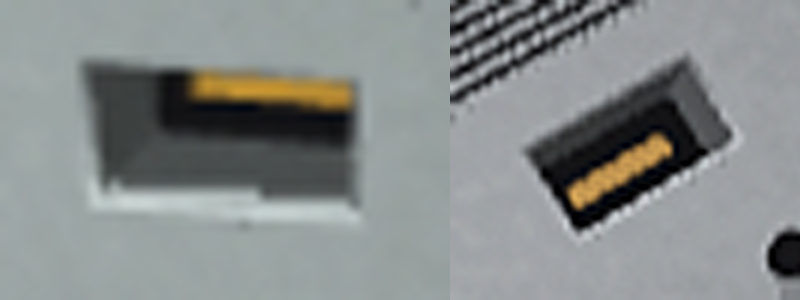

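Call:
arm_command(motion=[[87,35,-17,-12,3],[87,70,-35,-24,6],[87,105,-52,-36,9],[87,140,-70,-40,9],[87,176,-87,-40,9]])

```text
time: 0.52
position: [0.2993, -0.5081, 0.2779]
tool_rot: [3.138, 0.108, 0.001]
ft_force: [-0.3, -0.9, -0.5]
grip_width: 1.005
grip_force: 0.0
```

The bay mouth's corners in the top crop (10x) are (82,62), (357,75), (362,218) and (90,207). In the side crop (6x) they are (75,152), (238,55), (288,137) and (130,236).

```bash
python3 - <<'E'
from h import *
nn=np.array([-.498,.052,.866]);nn/=np.linalg.norm(nn)
C={"top":(np.array([(82,62),(357,75),(362,218),(90,207)])/10+[150.55,181.55],[.5248,.2661,.1065]),
   "side":(np.array([(75,152),(238,55),(288,137),(130,236)])/6+[141.58,257.58],[.5219,.2745,.1066])}
for n,(px,c) in C.items():
    P=ray(n,px,nn,np.dot(nn,c));m=P.mean(0)
    # also with plane through z=.105 centre
    e=[np.linalg.norm(P[i]-P[(i+1)%4]).round(4) for i in range(4)]
    d=(P[1]-P[0])+(P[2]-P[3]) if n=="top" else (P[1]-P[0])+(P[2]-P[3])
    print(n,m.round(4),e,"long dir yaw",np.degrees(np.arctan2(d[1],d[0])).round(1))
s=get_state();print(s["position"],R.from_rotvec(s["tool_rot"]).as_matrix().round(4).tolist())
E
```

```text
top [0.5213 0.2675 0.1044] [np.float64(0.0671), np.float64(0.0373), np.float64(0.0674), np.float64(0.0379)] long dir yaw -94.3
side [0.5192 0.2704 0.1053] [np.float64(0.066), np.float64(0.0344), np.float64(0.0646), np.float64(0.0349)] long dir yaw -95.1
[ 0.29929869 -0.50812484  0.27789235] [[0.9976, 0.0689, 0.0009], [0.0689, -0.9976, -0.002], [0.0008, 0.002, -1.0]]
```

Call:
arm_command(motion=[[87,33,-24,0,0],[87,66,-48,0,0],[87,99,-71,0,0],[87,132,-95,0,0],[87,160,-115,0,0]])

```text
time: 0.93
position: [0.4517, -0.3803, 0.2763]
tool_rot: [-3.139, -0.113, -0.0]
ft_force: [0.7, -1.1, -0.0]
grip_width: 1.0
grip_force: 0.0
```

Call:
arm_command(motion=[[87,33,-24,0,0],[87,66,-48,0,0],[87,94,-68,0,0],[87,94,-68,0,0],[87,94,-68,0,0]])

```text
time: 1.35
position: [0.5403, -0.3058, 0.2758]
tool_rot: [-3.138, -0.118, 0.001]
ft_force: [-0.3, -0.9, 0.2]
grip_width: 1.0
grip_force: 0.0
```

```bash
python3 - <<'E'
from h import *
s=get_state();print(s["position"],s["joint_positions"].round(2),R.from_rotvec(s["tool_rot"]).as_matrix().round(3).tolist())
a,_=shot("top","top1");b,_=shot("side","side1")
o=np.hstack([cv2.resize(a[110:240,320:460],(400,371)),cv2.resize(b[60:200,260:400],(400,371))])
cv2.imwrite("pics/g1.png",o[:,:,::-1])
E
```

```text
[ 0.54033729 -0.30575611  0.27577081] [ 0.77  0.27 -0.37  1.46  0.09  1.44 -1.09] [[0.997, 0.075, -0.001], [0.075, -0.997, 0.002], [-0.0, -0.002, -1.0]]
```

View pics/g1.png

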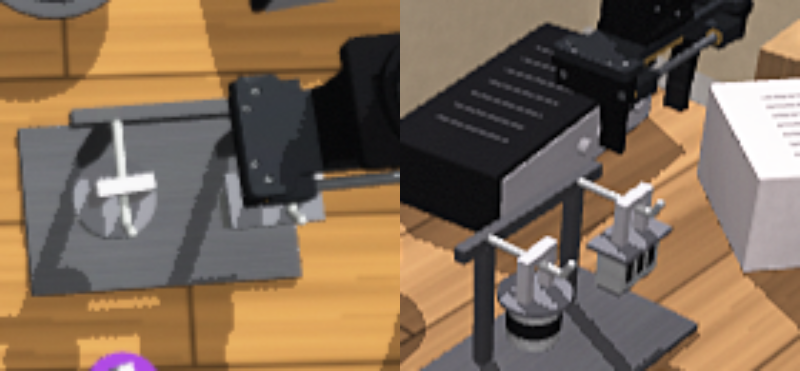

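The top half shows the gripper centred over the right-hand module's handle, and the side half shows both modules still hanging, with the fingers well above them. I'll descend.

Call:
arm_command(motion=[[87,0,2,35,0],[87,0,2,70,0],[87,0,2,100,0],[87,0,2,117,0],[87,0,2,117,0]])

```text
time: 1.87
position: [0.5343, -0.3116, 0.1545]
tool_rot: [-3.136, -0.104, 0.013]
ft_force: [0.7, 0.6, 0.2]
grip_width: 0.998
grip_force: 0.0
```

Call:
arm_command(motion=[[36,0,0,0,0],[36,0,0,0,0],[36,0,0,0,0],[36,0,0,0,0],[36,0,0,0,0]], newtons=25)

```text
time: 2.28
position: [0.5394, -0.3112, 0.161]
tool_rot: [3.138, 0.109, 0.003]
ft_force: [-0.9, -0.3, -0.4]
grip_width: 0.708
grip_force: 0.0
```

Call:
arm_command(motion=[[36,0,0,0,0],[36,0,0,0,0],[36,0,0,0,0]])

```text
time: 2.53
position: [0.539, -0.3105, 0.1598]
tool_rot: [-3.14, -0.11, -0.0]
ft_force: [-0.4, 0.5, 0.8]
grip_width: 0.502
grip_force: 25.0
```

Call:
arm_command(motion=[[36,0,0,-8,0],[36,0,0,-16,0],[36,0,0,-24,0],[36,0,0,-24,0],[36,0,0,-24,0]])

```text
time: 2.95
position: [0.5393, -0.3111, 0.1845]
tool_rot: [3.139, 0.109, 0.002]
ft_force: [-0.1, 0.4, -2.7]
grip_width: 0.503
grip_force: 25.0
```

```bash
python3 - <<'E'
from h import *
s=get_state();print(s["position"],s["ft_force"],s["grip_force"])
a,_=shot("top","top2");b,_=shot("side","side2")
o=np.hstack([cv2.resize(a[130:230,320:460],(400,286)),cv2.resize(b[90:190,260:400],(400,286))])
cv2.imwrite("pics/g2.png",o[:,:,::-1])
E
```

```text
[ 0.53927023 -0.31105918  0.18448773] [-0.05924921  0.37016924 -2.68799156] 24.96254039753694
```

View pics/g2.png

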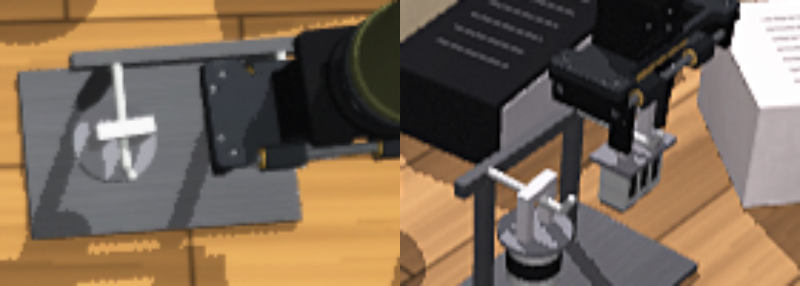

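The module is gripped upright and raised off the bar (2.7 N load), and the round one is unmoved. I'll slide out towards the hook's tip.

Call:
arm_command(motion=[[36,-8,0,0,0],[36,-20,0,0,0],[36,-34,0,0,0],[36,-48,0,0,0],[36,-62,0,0,0]])

```text
time: 3.47
position: [0.4754, -0.315, 0.183]
tool_rot: [-3.139, -0.109, 0.002]
ft_force: [0.3, -1.1, -3.0]
grip_width: 0.501
grip_force: 25.0
```

Call:
arm_command(motion=[[36,-8,0,0,0],[36,-8,0,0,0],[36,-8,0,-15,0],[36,-8,0,-40,0],[36,-8,0,-70,0]])

```text
time: 3.88
position: [0.4685, -0.3147, 0.2524]
tool_rot: [-3.137, -0.11, 0.004]
ft_force: [1.4, -1.3, -2.4]
grip_width: 0.501
grip_force: 25.0
```

```bash
python3 - <<'E'
from h import *
s=get_state();print(s["position"],s["ft_force"],s["grip_force"],s["joint_positions"].round(2),R.from_rotvec(s["tool_rot"]).as_matrix().round(3).tolist())
E
```

```text
[ 0.46847154 -0.31467418  0.25242845] [ 1.39422488 -1.32945384 -2.4280364 ] 24.96250884665642 [ 0.86  0.15 -0.35  1.63  0.05  1.37 -1.  ] [[0.998, 0.07, -0.003], [0.07, -0.998, 0.003], [-0.003, -0.003, -1.0]]
```

Call:
arm_command(motion=[[36,0,-20,-15,0],[36,4,-57,-25,0],[36,8,-95,-25,0],[36,12,-133,-25,0],[36,18,-171,-25,0]])

```text
time: 4.3
position: [0.4753, -0.1418, 0.2789]
tool_rot: [3.139, 0.11, 0.002]
ft_force: [1.0, 0.8, -3.1]
grip_width: 0.502
grip_force: 25.0
```

Call:
arm_command(motion=[[36,8,-38,0,0],[36,16,-76,0,0],[36,24,-114,0,3],[36,32,-152,0,6],[36,40,-190,0,9.3]])

```text
time: 4.72
position: [0.5019, 0.0511, 0.2789]
tool_rot: [3.138, -0.148, 0.002]
ft_force: [0.0, -0.1, -2.8]
grip_width: 0.506
grip_force: 25.0
```

```bash
python3 - <<'E'
from h import *
s=get_state();Q=R.from_rotvec(s["tool_rot"]).as_matrix();print(s["position"],s["ft_force"],s["joint_positions"].round(2),Q.round(3).tolist())
print(Q.T@(np.array([.5197,.268,.235])-s["position"])*1000)
E
```

```text
[0.50191988 0.05108241 0.27888774] [ 0.0197931  -0.12802821 -2.75298232] [ 0.53  0.02 -0.68  1.72  0.01  1.41 -1.82] [[0.996, -0.094, 0.001], [-0.094, -0.996, -0.0], [0.001, -0.0, -1.0]]
[  -2.82982489 -217.62484001   43.89679289]
```

Call:
arm_command(motion=[[36,0,-39,0,0],[36,-1,-78,0,0],[36,-2,-117,0,0],[36,-3,-156,0,0],[36,-3,-190,0,0]])

```text
time: 5.13
position: [0.5158, 0.2416, 0.2789]
tool_rot: [-3.137, 0.142, -0.001]
ft_force: [1.0, 0.4, -3.7]
grip_width: 0.501
grip_force: 25.0
```

Call:
arm_command(motion=[[36,0,-18,0,0],[36,0,-27.5,20,0],[36,0,-27.5,40,0],[36,0,-27.5,40,0],[36,0,-27.5,40,0]])

```text
time: 5.55
position: [0.5184, 0.2651, 0.2376]
tool_rot: [3.137, -0.145, -0.004]
ft_force: [-0.0, 0.1, -2.4]
grip_width: 0.5
grip_force: 25.0
```

```bash
python3 - <<'E'
from h import *
s=get_state();print(s["position"],s["ft_force"],s["joint_positions"].round(2),R.from_rotvec(s["tool_rot"]).as_matrix().round(3).tolist())
a,_=shot("top","top3");b,_=shot("side","side3")
o=np.hstack([cv2.resize(a[130:240,110:240],(400,338)),cv2.resize(b[170:310,90:250],(400,338))])
cv2.imwrite("pics/g3.png",o[:,:,::-1])
E
```

```text
[0.51836177 0.26512742 0.2376202 ] [-0.04290176  0.11643681 -2.38048086] [ 0.2   0.27 -0.85  1.6   0.21  1.37 -2.34] [[0.996, -0.092, -0.002], [-0.092, -0.996, -0.001], [-0.002, 0.001, -1.0]]
```

View pics/g3.png

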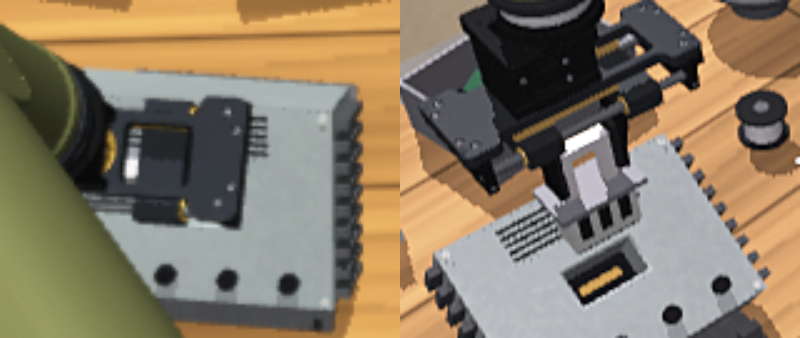

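The side half shows the module hanging upright above the bay, with the bay visible beneath it at about (605,270) in the crop. I'll measure the module against the bay within the side camera.

```bash
python3 - <<'E'
from h import *
z=np.load("pics/side3.npz");w=cloud("side",z["d"])
ex=np.array([.9957,-.0924]);ey=np.array([.0924,.9957])
c=np.array([.5192,.2704])
q=w[...,:2]-c;u=q@ex*1000;y=q@ey*1000;h=w[...,2]*1000
k=(abs(u)<40)&(abs(y)<60)
for lo,hi in((150,156),(156,164),(164,172),(172,180),(180,188),(188,196),(196,202),(202,208),(208,213),(213,220)):
    m=k&(h>=lo)&(h<hi)
    if m.sum()>3: print(lo,hi,m.sum(),"u",np.percentile(u[m],[2,15,50,98]).round(1),"y",np.percentile(y[m],[1,50,99]).round(1))
# module y-edges per image row on the front face
m=k&(h>160)&(h<200)&(u<-8)
print("front",m.sum(),np.percentile(y[m],[0,1,2,98,99,100]).round(1),u[m].mean())
E
```

```text
156 164 40 u [-13.6 -13.  -11.8   7.1] y [-33.5  -2.6  24.9]
164 172 89 u [-14.7 -14.  -12.6   8.4] y [-34.8   1.4  25.6]
172 180 88 u [-15.1 -13.9 -12.7  11.6] y [-34.1   2.6  25.6]
180 188 83 u [-16.  -14.1 -13.1  -8.5] y [-33.5  -2.8  25.3]
188 196 78 u [-15.4 -14.5 -13.2  -9.7] y [-33.9  -2.5  25.2]
196 202 27 u [-15.9 -14.6 -13.9 -11.9] y [-33.   -9.7  20.9]
202 208 9 u [-20.8 -20.5 -19.8  11.8] y [-34.7  15.2  32.6]
208 213 203 u [-22.4 -20.9 -10.4  23. ] y [-42.2   0.4  33.6]
213 220 360 u [-21.4 -17.3  -6.6  22.9] y [-41.   -3.8  33.2]
front 361 [-35.  -34.6 -33.5  24.9  25.1  25.8] -13.01682518020483
```

Call:
arm_command(motion=[[36,-2,-4.3,0,0],[36,-2,-4.3,10,0],[36,-2,-4.3,22,0],[36,-2,-4.3,32,0],[36,-2,-4.3,32,0]], newtons=15)

```text
time: 6.07
position: [0.5158, 0.2684, 0.2033]
tool_rot: [3.136, -0.146, -0.007]
ft_force: [0.6, -1.0, -3.1]
grip_width: 0.507
grip_force: 15.0
```

Call:
arm_command(motion=[[36,0,0,5,0],[36,0,0,9,0],[36,0,0,12,0],[36,0,0,12,0]])

```text
time: 6.4
position: [0.517, 0.2696, 0.1938]
tool_rot: [3.138, -0.145, -0.001]
ft_force: [-0.2, -0.3, -2.5]
grip_width: 0.502
grip_force: 15.0
```

Call:
arm_command(motion=[[36,0,0,4,0],[36,0,0,8,0],[36,0,0,12,0],[36,0,0,12,0],[36,0,0,12,0]])

```text
time: 6.82
position: [0.5171, 0.2697, 0.1822]
tool_rot: [3.138, -0.145, -0.001]
ft_force: [0.4, -0.3, -2.2]
grip_width: 0.508
grip_force: 15.0
```

```bash
python3 - <<'E'
from h import *
s=get_state();print(s["position"],s["ft_force"],s["torque"],s["joint_positions"].round(2))
b,_=shot("side","side4")
cv2.imwrite("pics/g4.png",cv2.resize(b[190:310,110:250],(700,600),interpolation=cv2.INTER_CUBIC)[:,:,::-1])
E
```

```text
[0.51707983 0.26968205 0.18215757] [ 0.36808043 -0.32325934 -2.15598297] [-0.00733191  0.01913827 -0.05790289] [ 0.18  0.32 -0.84  1.67  0.24  1.26 -2.37]
```

View pics/g4.png

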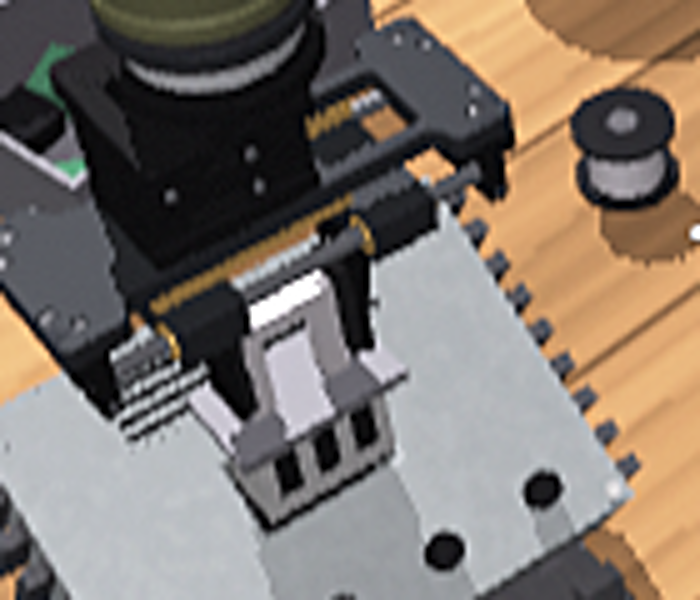

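The foot is in the mouth with no contact force: the lower body edge in the crop runs from (270,530) to (390,460). Next I'll tilt it by moving the grip downhill, with the downhill wall holding the foot.

Call:
arm_command(motion=[[36,-4,0,2,0],[36,-9,0,3,0],[36,-13.5,0,3.5,0],[36,-20,0,5.5,0],[36,-20,0,5.5,0]], newtons=12)

```text
time: 7.28
position: [0.4967, 0.2719, 0.1778]
tool_rot: [3.137, -0.144, 0.003]
ft_force: [-0.7, -0.3, 0.6]
grip_width: 0.504
grip_force: 12.0
```

```bash
cat >> h.py <<'E'
def modtilt(name,tag):
    z=np.load(f"pics/{tag}.npz");w=cloud(name,z["d"]);s=get_state()
    # panel-frame heights of light pixels around the grip
    return w,s
E
python3 - <<'E'
from h import *
s=get_state();print(s["position"],s["ft_force"],s["torque"],s["grip_force"])
b,d=shot("side","side5");w=cloud("side",d)
# handle front face (thick side): pale pixels near grip; estimate tilt from handle slope u(z)
ex=np.array([.9957,-.0924]);ey=np.array([.0924,.9957]);q=w[...,:2]-s["position"][:2];u=q@ex*1000;y=q@ey*1000;h=(w[...,2]-s["position"][2])*1000
for lo in range(-70,35,8):
    m=(abs(y)<24)&(abs(u)<70)&(h>=lo)&(h<lo+8)&(b.min(2)>110)
    if m.sum()>3: print(lo,m.sum(),np.percentile(u[m],[3,50,97]).round(1),np.percentile(y[m],[3,97]).round(1))
E
```

```text
[0.49667632 0.27188132 0.17780535] [-0.6835543  -0.30083771  0.63362404] [-0.20362793  0.0926287  -0.0095747 ] 11.995782309788561
-70 20 [-12.6 -10.4  -8.4] [-23.2  16.7]
-62 18 [-12.2 -10.1  54.7] [-18.3  21.6]
-54 19 [-12.5 -10.1  55.1] [-15.2  22.6]
-30 211 [-20.1  -1.5  25. ] [-16.9  16.2]
-22 29 [-6.3 -2.6 14.8] [-20.2  18. ]
-14 21 [-5.6 -3.2  6.5] [-19.1  18.7]
-6 26 [-5.8 -4.2  1. ] [-19.9  19.3]
2 29 [-6.6 -4.7 -0.5] [-19.4  19.9]
10 32 [-7.2 -5.3 -3.4] [-19.7  18.3]
18 81 [-6.7 -3.6  2.3] [-19.9  12.8]
26 9 [-7.  -1.4  0.9] [-17.    7.2]
```

Call:
arm_command(motion=[[36,3,0,-4,0],[36,10,0,-4,0],[36,16,0,-4,0],[36,16,0,-1,0],[36,16,0,-1,0]])

```text
time: 7.75
position: [0.5139, 0.2698, 0.177]
tool_rot: [-3.138, 0.147, 0.001]
ft_force: [1.7, -0.8, -2.1]
grip_width: 0.505
grip_force: 12.0
```

Call:
arm_command(motion=[[36,0,0,3,0],[36,0,0,5,0],[36,0,0,5,0]])

```text
time: 8.0
position: [0.5143, 0.2704, 0.1736]
tool_rot: [-3.138, 0.146, -0.004]
ft_force: [2.5, 0.3, 1.9]
grip_width: 0.501
grip_force: 12.0
```

```bash
cat > tilt.py <<'E'
from h import *
import sys
s=get_state();print(s["position"].round(4),s["ft_force"].round(1),s["torque"].round(2))
b,d=shot("side",sys.argv[1]);w=cloud("side",d)
ex=np.array([.9957,-.0924]);ey=np.array([.0924,.9957]);q=w[...,:2]-s["position"][:2];u=q@ex*1000;y=q@ey*1000;h=(w[...,2]-s["position"][2])*1000
m=(abs(y)<22)&(abs(u)<30)&(h>-20)&(h<16)&(b.min(2)>110)
P=np.c_[u[m],h[m]].astype(np.float32)
vx,vy,x0,y0=cv2.fitLine(P,cv2.DIST_HUBER,0,.1,.1).ravel()
print("handle tilt deg",np.degrees(np.arctan2(-vx,vy) if vy>0 else np.arctan2(vx,-vy)).round(1),m.sum())
for lo in range(-80,35,8):
    k=(abs(y)<24)&(abs(u)<60)&(h>=lo)&(h<lo+8)&(b.min(2)>110)
    if k.sum()>3: print(lo,k.sum(),np.percentile(u[k],[3,50,97]).round(1))
E
python3 tilt.py side6
```

```text
[0.5143 0.2704 0.1736] [2.5 0.3 1.9] [-0.04 -0.64 -0.03]
handle tilt deg 2.8 118
-80 108 [-19.6 -11.2  -7. ]
-72 17 [-11.6  -9.2  -8.2]
-64 18 [-10.8  -9.6  -6.8]
-56 15 [-10.9 -10.5  -8.8]
-48 11 [-12.3 -10.2  49.4]
-32 143 [-19.4  -3.2  24.6]
-24 86 [-16.3   2.9  22.5]
-16 24 [-5.  -2.7  5.7]
-8 25 [-6.2 -3.6  7.4]
0 25 [-6.6 -4.7  0.5]
8 29 [-6.2 -4.4 -2.8]
16 50 [-6.6 -4.7  3.4]
24 56 [-6.3 -1.3  3.6]
```

The foot now bears on the downhill wall (+2.5 N in x). I'll tilt further along the arc.

Call:
arm_command(motion=[[36,-3,0,1,0],[36,-6,0,2,0],[36,-9,0,2.5,0],[36,-12,0,3.5,0],[36,-12,0,3.5,0]])

```text
time: 8.47
position: [0.5, 0.2715, 0.1691]
tool_rot: [3.138, -0.144, -0.002]
ft_force: [1.3, 1.6, -0.1]
grip_width: 0.503
grip_force: 12.0
```

```bash
python3 tilt.py side7
```

```text
[0.5    0.2715 0.1691] [ 1.3  1.6 -0.1] [ 0.15 -0.36  0.02]
handle tilt deg 28.8 28
-80 166 [-12.2  -2.4   5.4]
-72 11 [-0.9  1.5  3.5]
-32 147 [-13.   -3.4  10.5]
-24 55 [-1.9 12.1 19.5]
-16 7 [ 0.4  5.7 10.4]
-8 9 [-3.7 -1.6  4.1]
0 6 [-6.  -5.5 -3.3]
16 72 [-10.8  -7.9  -0.2]
24 56 [-11.2  -3.2   0.2]
```

Call:
arm_command(motion=[[36,-3,0,1,0],[36,-6,0,2.5,0],[36,-9,0,4,0],[36,-12,0,5.5,0],[36,-12,0,5.5,0]])

```text
time: 8.93
position: [0.4883, 0.2724, 0.1635]
tool_rot: [3.138, -0.144, -0.002]
ft_force: [0.6, -0.4, -1.9]
grip_width: 0.506
grip_force: 12.0
```

```bash
python3 tilt.py side8; python3 - <<'E'
from h import *
z=np.load("pics/side8.npz")
cv2.imwrite("pics/g8.png",cv2.resize(z["im"][190:310,110:250],(700,600),interpolation=cv2.INTER_CUBIC)[:,:,::-1])
# flange top plane fit
w=cloud("side",z["d"]);p=get_state()["position"]
E
```

```text
[0.4883 0.2724 0.1635] [ 0.6 -0.4 -1.9] [ 0.01 -0.37 -0.03]
handle tilt deg 35.8 28
-80 185 [-12.   -0.2   9.9]
-72 108 [ 2.7 11.2 16.6]
-40 19 [-7.1 -5.2 -3.1]
-32 141 [-8.1  1.  11. ]
-24 29 [ 5.8 11.4 14.6]
-16 13 [ 5.4 29.7 33.5]
8 12 [-11.2  -9.6  -8.3]
16 103 [-14.  -10.4  -3.1]
24 28 [-10.4  -5.1  -2.8]
```

View pics/g8.png

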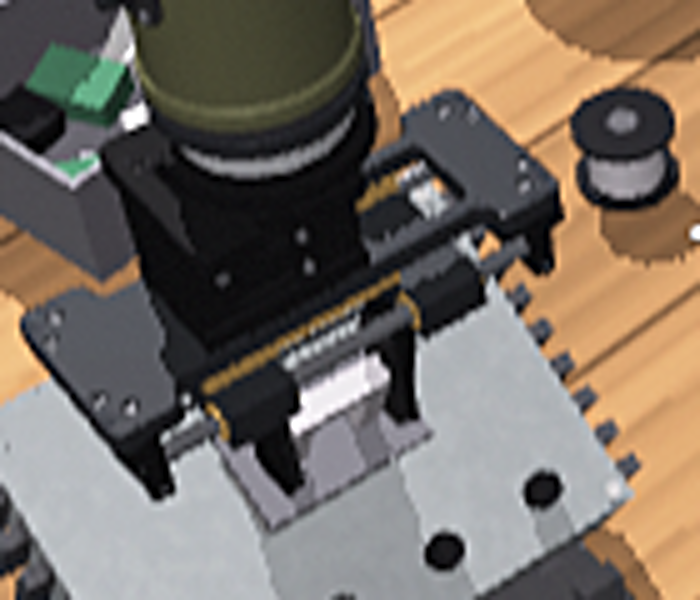

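The module is tilted close to the panel normal with its body in the bay; the flange front edge runs from (270,525) to (400,460) in the crop. I'll now follow the bay axis down.

Call:
arm_command(motion=[[36,-1,0,3,0],[36,-1,0,6,0],[36,0,0,9,0],[36,1.5,0,12,0],[36,1.5,0,12,0]], newtons=20)

```text
time: 9.4
position: [0.4914, 0.2721, 0.1514]
tool_rot: [-3.138, 0.146, -0.0]
ft_force: [3.9, 0.5, -3.3]
grip_width: 0.505
grip_force: 20.0
```

```bash
cat > fl.py <<'E'
from h import *
import sys
s=get_state();print(s["position"].round(4),s["ft_force"].round(1),s["torque"].round(2),s["grip_force"])
b,d=shot("side",sys.argv[1]);w=cloud("side",d)
n=np.array([-.5,.052,.865]);n/=np.linalg.norm(n);c=np.array([.5192,.2704,.1053])
ex=np.array([0,0,1.])-n*n[2];ex/=np.linalg.norm(ex);ey=np.cross(n,ex)
q=(w-c)*1000;X=q@ex;Y=q@ey;Z=q@n
m0=(abs(X)<80)&(abs(Y)<80)&(abs(Z)<4)&((abs(X)>30)|(abs(Y)>45));print("panel Z",np.median(Z[m0]).round(1))
m=(abs(X)<24)&(abs(Y)<38)&(Z>3)&(Z<48)&(b.min(2)>80)
hst,e=np.histogram(Z[m],np.arange(2,50,2));print(dict(zip(e[:-1].astype(int).tolist(),hst.tolist())))
mm=(abs(X)<23)&(abs(Y)<38)&(b.min(2)>80)&(Z>e[hst[:15].argmax()]-4)&(Z<e[hst[:15].argmax()]+6)
A=np.c_[X[mm],Y[mm],np.ones(mm.sum())];co=np.linalg.lstsq(A,Z[mm],rcond=None)[0];print("flange top: slope deg x,y",np.degrees(co[:2]).round(1),"Z0",co[2].round(1))
print("Y range",np.percentile(Y[mm],[1,99]).round(1),"X",np.percentile(X[mm],[1,99]).round(1))
E
python3 fl.py side9
```

```text
[0.4914 0.2721 0.1514] [ 3.9  0.5 -3.3] [ 0.15 -1.    0.01] 20.000115008151624
panel Z 0.2
{2: 4, 4: 2, 6: 0, 8: 0, 10: 0, 12: 0, 14: 0, 16: 0, 18: 0, 20: 4, 22: 9, 24: 35, 26: 134, 28: 135, 30: 53, 32: 5, 34: 3, 36: 3, 38: 2, 40: 1, 42: 2, 44: 1, 46: 1}
flange top: slope deg x,y [-1.5  0.5] Z0 27.9
Y range [-35.4  37.5] X [-22.4  19.3]
```

Call:
arm_command(motion=[[36,2.5,0,3,0],[36,4,0,5.5,0],[36,5.5,0,8,0],[36,7,0,10.5,0],[36,7,0,10.5,0]], newtons=45)

```text
time: 9.87
position: [0.4975, 0.2715, 0.1409]
tool_rot: [3.138, -0.145, -0.002]
ft_force: [2.5, -0.8, -0.9]
grip_width: 0.499
grip_force: 45.0
```

```bash
python3 fl.py side10
```

```text
[0.4975 0.2715 0.1409] [ 2.5 -0.8 -0.9] [-0.09 -0.44 -0.02] 45.00093238893896
panel Z 0.2
{2: 2, 4: 1, 6: 0, 8: 1, 10: 18, 12: 49, 14: 120, 16: 126, 18: 52, 20: 6, 22: 0, 24: 0, 26: 4, 28: 1, 30: 1, 32: 1, 34: 1, 36: 0, 38: 2, 40: 1, 42: 2, 44: 0, 46: 1}
flange top: slope deg x,y [-1.2  0.1] Z0 15.9
Y range [-35.2  37.7] X [-22.5  19.4]
```

Call:
arm_command(motion=[[36,1.5,0,2,0],[36,2.5,0,4,0],[36,3.5,0,6,0],[36,4.5,0,7.5,0],[36,4.5,0,7.5,0]], newtons=60)

```text
time: 10.33
position: [0.5017, 0.2712, 0.1339]
tool_rot: [3.137, -0.145, -0.002]
ft_force: [-2.3, -1.0, 2.7]
grip_width: 0.495
grip_force: 60.0
```

```bash
python3 fl.py side11
```

```text
[0.5017 0.2712 0.1339] [-2.3 -1.   2.7] [-0.35  0.32 -0.15] 60.00249506905675
panel Z 0.2
{2: 10, 4: 64, 6: 121, 8: 110, 10: 40, 12: 10, 14: 2, 16: 3, 18: 0, 20: 1, 22: 0, 24: 1, 26: 4, 28: 1, 30: 2, 32: 3, 34: 1, 36: 0, 38: 1, 40: 0, 42: 1, 44: 2, 46: 0}
flange top: slope deg x,y [-1.6 -0.4] Z0 7.3
Y range [-35.8  37.8] X [-22.3  19.1]
```

Call:
arm_command(motion=[[36,0.5,0,1,0],[36,1,0,2,0],[36,1.5,0,3,0],[36,1.5,0,3,0],[36,1.5,0,3,0]])

```text
time: 10.8
position: [0.502, 0.2712, 0.133]
tool_rot: [3.136, -0.145, -0.004]
ft_force: [-10.9, -4.4, 17.7]
grip_width: 0.498
grip_force: 60.0
```

```bash
python3 fl.py side12
```

```text
[0.502  0.2712 0.133 ] [-10.9  -4.4  17.7] [-1.29  2.05 -0.29] 60.02622735220939
panel Z 0.1
{2: 19, 4: 78, 6: 148, 8: 79, 10: 21, 12: 5, 14: 1, 16: 2, 18: 1, 20: 1, 22: 1, 24: 2, 26: 0, 28: 1, 30: 2, 32: 1, 34: 1, 36: 1, 38: 1, 40: 0, 42: 1, 44: 0, 46: 5}
flange top: slope deg x,y [-1.2 -0. ] Z0 6.8
Y range [-35.5  37.7] X [-22.5  19.4]
```

Call:
arm_command(motion=[[36,0,0,1,0],[36,-1,0,2.5,0],[36,-2.5,0,3.5,0],[36,-2.5,0,3.5,0],[36,-2.5,0,3.5,0]])

```text
time: 11.27
position: [0.5014, 0.2714, 0.1318]
tool_rot: [3.136, -0.145, 0.003]
ft_force: [-12.2, -8.0, 28.6]
grip_width: 0.498
grip_force: 60.0
```

```bash
python3 fl.py side13
```

```text
[0.5014 0.2714 0.1318] [-12.2  -8.   28.6] [-1.85  1.78 -0.15] 60.00105289276689
panel Z 0.1
{2: 31, 4: 135, 6: 101, 8: 36, 10: 5, 12: 1, 14: 1, 16: 1, 18: 1, 20: 0, 22: 0, 24: 2, 26: 0, 28: 0, 30: 1, 32: 1, 34: 0, 36: 0, 38: 2, 40: 1, 42: 2, 44: 3, 46: 3}
flange top: slope deg x,y [-1.   0.1] Z0 5.5
Y range [-36.2  37.6] X [-22.5  17.3]
```

Call:
arm_command(motion=[[36,1,0,-3,0],[36,1,0,-4,0],[80,1,0,-4,0],[80,1,0,-4,0],[80,1,0,-4,0]])

```text
time: 11.73
position: [0.5024, 0.2712, 0.1311]
tool_rot: [-3.138, 0.145, -0.0]
ft_force: [-0.1, -0.4, -0.1]
grip_width: 0.647
grip_force: 0.0
```

Call:
arm_command(motion=[[80,0,0,0,0],[80,0,0,0,0],[80,0,0,0,0],[80,0,0,-10,0],[80,0,0,-35,0]])

```text
time: 12.15
position: [0.5004, 0.2699, 0.1641]
tool_rot: [3.136, -0.145, -0.009]
ft_force: [0.8, -0.0, 0.6]
grip_width: 0.904
grip_force: 0.0
```

Call:
arm_command(motion=[[80,0,0,-30,0],[80,0,0,-60,0],[80,0,30,-90,0],[80,0,68,-90,0],[80,0,105,-90,0]])

```text
time: 12.57
position: [0.4933, 0.1674, 0.2595]
tool_rot: [-3.137, 0.14, -0.008]
ft_force: [0.8, -1.3, -0.1]
grip_width: 0.918
grip_force: 0.0
```

```bash
python3 fl.py side14; python3 - <<'E'
from h import *
a,d=shot("top","top14");w=cloud("top",d);b=np.load("pics/side14.npz")["im"]
n=np.array([-.496,.052,.867]);n/=np.linalg.norm(n);c=np.array([.5213,.2675,.1044])
ex=np.array([0,0,1.])-n*n[2];ex/=np.linalg.norm(ex);ey=np.cross(n,ex);q=(w-c)*1000;X=q@ex;Y=q@ey;Z=q@n
m0=(abs(X)<70)&(abs(Y)<75)&((abs(X)>32)|(abs(Y)>48))&(abs(Z)<5)
m=(abs(X)<21)&(abs(Y)<36)&(Z>-3)&(Z<14)
print("top: panel",np.median(Z[m0]).round(1),m0.sum(),"flange",np.percentile(Z[m],[10,50,90]).round(1),m.sum())
for t,mm in(("downhill",m&(X<-12)),("uphill",m&(X>12)),("y-",m&(Y<-26)),("y+",m&(Y>26))): print(t,mm.sum(),np.median(Z[mm]).round(1))
o=np.hstack([cv2.resize(a[120:250,90:460],(400,300)),cv2.resize(b[190:310,110:250],(400,300))]);cv2.imwrite("pics/g14.png",o[:,:,::-1])
E
```

```text
[0.4933 0.1674 0.2595] [ 0.8 -1.3 -0.1] [-0.06 -0.    0.01] 0.0
panel Z 0.1
{2: 59, 4: 211, 6: 207, 8: 78, 10: 10, 12: 2, 14: 1, 16: 5, 18: 0, 20: 3, 22: 2, 24: 2, 26: 0, 28: 2, 30: 3, 32: 1, 34: 2, 36: 2, 38: 1, 40: 4, 42: 4, 44: 1, 46: 2}
flange top: slope deg x,y [-0.6 -0.2] Z0 5.9
Y range [-37.1  37.6] X [-22.6  21.7]Traceback (most recent call last):
  File "<stdin>", line 7, in <module>
    return _quantile_unchecked(
        a, q, axis, out, overwrite_input, method, keepdims, weights)
    return _ureduce(a,
                    func=_quantile_ureduce_func,
    ...<5 lines>...
                    overwrite_input=overwrite_input,
                    method=method)
    r = func(a, **kwargs)
    result = _quantile(arr,
                       quantiles=q,
    ...<2 lines>...
                       out=out,
                       weights=wgt)
    slices_having_nans = np.isnan(arr[-1, ...])
                                  ~~~^^^^^^^^^
IndexError: index -1 is out of bounds for axis 0 with size 0
```

Call:
arm_command(motion=[[80,-5,38,-10,0],[80,-10,76,-10,0],[80,-10,114,-10,0],[80,-10,150,-10,0],[80,-10,150,-10,0]])

```text
time: 13.08
position: [0.4683, 0.0101, 0.2669]
tool_rot: [3.133, -0.163, 0.0]
ft_force: [1.1, -0.7, -0.2]
grip_width: 0.92
grip_force: 0.0
```

```bash
python3 - <<'E'
from h import *
S={}
for n_,c in(("side",[.5192,.2704,.1053]),("top",[.5213,.2675,.1044])):
    fr=[get_image(n_) for _ in range(6)];a=fr[-1][0];S[n_]=a
    D=np.median([f[1] for f in fr],0);w=cloud(n_,D)
    n=np.array([-.498,.052,.866]);n/=np.linalg.norm(n)
    ex=np.array([0,0,1.])-n*n[2];ex/=np.linalg.norm(ex);ey=np.cross(n,ex);q=(w-np.array(c))*1000;X=q@ex;Y=q@ey;Z=q@n
    m0=(abs(X)<52)&(abs(Y)<75)&((abs(X)>32)|(abs(Y)>48))&(abs(Z)<5)
    if m0.sum()<50: print(n_,"occluded");continue
    co=np.linalg.lstsq(np.c_[X[m0],Y[m0],np.ones(m0.sum())],Z[m0],rcond=None)[0]
    Z=Z-co[0]*X-co[1]*Y-co[2]
    m=(abs(X)<21)&(abs(Y)<36)&(Z>0)&(Z<14)
    for t,mm in(("all",m),("downhill",m&(X<-12)),("uphill",m&(X>12)),("y-",m&(Y<-26)),("y+",m&(Y>26))): print(n_,t,mm.sum(),np.median(Z[mm]).round(2) if mm.any() else None)
a,b=S["top"],S["side"]
o=np.hstack([cv2.resize(a[110:250,90:460],(400,300)),cv2.resize(b[110:320,90:370],(400,300))]);cv2.imwrite("pics/g15.png",o[:,:,::-1])
print(get_state()["time"])
E
```

```text
side all 491 6.0
side downhill 150 6.03
side uphill 143 5.87
side y- 61 5.98
side y+ 98 6.15
top all 373 5.92
top downhill 33 6.02
top uphill 127 5.69
top y- 66 5.86
top y+ 45 5.62
13.6833
```

View pics/g15.png

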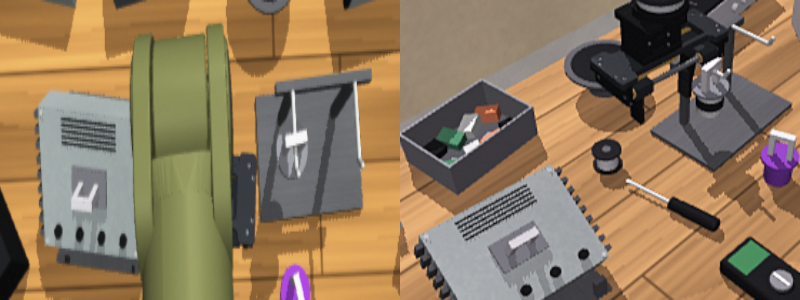

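The module sits in the bay with its flange top 6.0 mm above the panel all round, so it is flush, and its handle faces outwards. The round module still hangs on its hook, and the arm is clear of everything.

```bash
python3 -c "
from bench import close_job;print(close_job())"
```

```text
the job is handed in; nothing more can be done
None
```

The rectangular module is seated in the amplifier bay with its flange flush and its handle outwards, the round one still hangs on its hook, and the job was handed in at about 14 s of the 48 s allowed.

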